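Finish the kimchi seasoning tray

TASK

Get the seasonings for the kimchi together in the tray: put the loose garlic bulb, ginger root, red chilli and piece of daikon each into the dish that already holds its own kind, down on the dish's floor with nothing propped on a rim, the garlic and the daikon standing upright and the ginger and the chilli lying flat. The small brown onion and the green chilli do not go in this kimchi, so leave them where they lie.

Things in the scene. Friction and masses are not known exactly. Their poses are not given: they have to be found in the camera images.
- garlic: Loose whole garlic bulb, off-white with faint purple streaks, standing on its root: 45 mm across at 6 to 28 mm height, narrowing above to a thin stem, 50 mm high in all, about 45 g. Origin: centre of the underside, z up.
- ginger: Loose knobbly piece of ginger root, tan with darker rings: 68 mm long (along x), body 27 mm wide and 26 mm high, with a finger sticking out to +y near its +x end (to 27 mm from the origin) and a smaller one to -y near its -x end (to 24 mm); the middle 25 mm of its length is clear to grip across y. About 50 g. Origin: middle of the underside, x along the length, z up.
- red_chilli: Loose red chilli, 75 mm long with its short green stem (along x: stem at -x, thin bent tip at +x), 16 mm wide (along y) and 16 mm high over the middle 28 mm of its length. About 15 g, lies flat. Origin: middle of the underside, z up.
- daikon: Loose piece of white daikon radish with a pale green upper edge, a plain cylinder standing on its cut end: 43 mm across, 40 mm high, about 60 g. Origin: centre of the underside, z up.
- onion: Look-alike that does not belong: a small whole onion with coppery brown skin, the garlic's size and shape (45 mm across, 50 mm high), standing loose on its root. Origin: centre of the underside, z up.
- green_chilli: Look-alike that does not belong: a green chilli of the red one's shape and size (75 x 16 x 16 mm), lying loose. Origin: middle of the underside, x along the length, z up.
- garlic_dish: Dark blue-black stoneware dish with a pale rim that already holds a slightly smaller bulb of garlic (42 mm across, 46 mm high) loose at its +x end (x +15 to +65 mm), its floor else free. Fixed. 140 (x) x 102 (y) x 14 mm high, walls 5 mm, inner floor 5 mm above the origin (centre of the underside, z up). One of four alike, 2 x 2 in an oak tray, 148 mm apart in x and 112 mm in y.
- ginger_dish: Dark blue-black stoneware dish with a pale rim that already holds a slightly smaller piece of ginger (61 mm long, 24 mm high, lying across the dish) loose at its +x end (x +15 to +65 mm), its floor else free. Fixed. 140 (x) x 102 (y) x 14 mm high, walls 5 mm, inner floor 5 mm above the origin (centre of the underside, z up). One of four alike, 2 x 2 in an oak tray 340 x 250 mm, x along the 340.
- chilli_dish: Dark blue-black stoneware dish with a pale rim that already holds a red chilli (71 mm long, 15 mm high, lying across the dish) loose at its +x end (x +15 to +65 mm), its floor else free. Fixed. 140 (x) x 102 (y) x 14 mm high, walls 5 mm, inner floor 5 mm above the origin (centre of the underside, z up). Like the others it stands on the tray floor, 10 mm above the table.
- daikon_dish: Dark blue-black stoneware dish with a pale rim that already holds a slightly smaller piece of daikon (40 mm across, 37 mm high) loose at its +x end (x +15 to +65 mm), its floor else free. Fixed. 140 (x) x 102 (y) x 14 mm high, walls 5 mm, inner floor 5 mm above the origin (centre of the underside, z up). The tray's side rims rise 24 mm, its end boards 38 mm above the table.
There are look-alikes about, which are no part of the job. What is shaped like the red_chilli but blue or grey is not meant.

How it is judged:
By the outcome, as a careful person would: the job done as asked, in the order asked, and still so for the second after the job is handed in, with the robot touching nothing.
It also fails if it takes over 96 s, if anything falls off the work surface, if the arm or the gripper's body presses on something with over 40 N, if the wrist force passes 120 N, or if a joint passes its speed limit or range.

ROBOT

A 6-joint arm with a two-finger parallel gripper is mounted at the origin on the work surface. World frame = base frame: x ahead of the robot, y to its left, z up, the work surface at z = 0. Lengths are in m, angles in rad, forces in N, time in s.
With the tool pointing down it reaches from about 0.325 to 0.875 m from the base axis. Payload 4.4 kg.
Tool frame: the origin (TCP) lies midway between the tips of the shut fingers; the grasp point (between the pads) lies 19 mm behind it (arm.pinch_z is the distance from the TCP to the grasp point, in m); z points along the fingers, y is the line along which they close (so a half turn about z gives the same grasp; the last joint's range is limited). The gripper opens to 85 mm and grips with 20 to 120 N. Pads are 22 mm wide; open, the fingers measure 114 mm over their backs; the gripper's body (76 mm by 85 mm) begins 54 mm behind the grasp point. The pads swing forward as they close: fully open they stand 13 mm farther back than shut.
Start: joints at [1.058, 0.207, 1.542, -0, 1.393, -0.15], TCP at [0.204, 0.538, 0.231] pointing down, gripper open.
Joint ranges: [-2.73, 2.73], [-0.86, 2.22], [0.23, 2.46], [-1.11, 4.25], [0.08, 2.63], [-2.82, 2.82]. Speed limits (rad/s): [2.79, 2.79, 3.14, 3.14, 3.14, 3.14].

INTERFACE

Orientations are given as [roll, pitch, yaw] about the fixed x, y, z axes, in that order (R = Rz(yaw) Ry(pitch) Rx(roll)).
In Python, from cell import arm, get_image, boxes_of gives the robot as it stands.
- The arm moves only by the shell command python3 -m jog 'ROWS' [FORCE]. ROWS is JSON, a list of rows, each a list of 3 entries, a list of its own where there are three numbers: the shift along the world's x, y, z in cm, then the turn, a rotation vector about the world's x, y, z in degrees, then the finger opening in cm, from 0 to 8.54. A call has 1 to 20 rows; each row shifts and turns the commanded pose from where the row before left it; what a row does not reach is not made up. A row lasts 1/12 s, in which the tool goes at most 41.7 mm and 7.16 degrees, less where a joint would pass 70% of its speed; a pose out of reach is approached as far as the arm can. A call with a gripper value outside its range is refused whole. The fingers move at their own pace and stop on an object; FORCE is the grip in N (left out, the last holds). Time passes only in rows, so rows that do not move let the fingers close. It gives the time, the measured TCP pose, the force, the opening and the grip force at its end, in the units of the state.
- arm.read_state(): the state, without advancing time (a new reading comes with each control period).
- get_image(name): name is "side" or "top" or "wrist"; returns a dict with "image" (420x560x3 uint8, blue, green, red), "fx", "fy", "cx", "cy" (pixels), "cam_to_world" (4x4, takes a point from camera to world coordinates); the wrist camera has in their place "tool_from_camera" (4x4, takes a point from camera to tool coordinates, whose origin is the TCP and whose axes are the flange's). Camera axes: x right, y down, z forward; pixel columns grow to the right and rows downward; lengths in m; the calibration is good to about 2 mm. A picture is of the moment at which its call begins: read the wrist's pose just before it. There is no depth.
- arm.sign_off(): hands the job in; it is judged then, once.
Trained networks look in the newest picture that a camera, given by its name, has taken for a name from the list of things; names that differ only in an ending like _2 or _b are one class to them, and where a whole thing is asked for, a point or a joint stands for the part that bears it (a point fixed in the world has none). Each returns a list of dicts, best first, with "confidence" (0 to 1); they miss things now and then, are a little off and sometimes report something else, mostly with a low value. They report only what shows in the picture. A call takes as long as a camera call. They do not tell look-alikes from the thing itself.
- boxes_of(query, camera): "rect" ([centre column, centre row, width, height] in pixels, round what is visible of it).
The state is a dict: "time": time; "joint_pos": joint angles; "dq": joint speeds; "tau": joint torques, N m; "tool_pos": TCP position; "tcp_rot": TCP orientation; "contact_force": force on the tool from outside, world axes, zero at the start; "moment": the same for the moment, N m; "grip_width": finger opening in m; "finger_force": force on a finger pad.
Only numpy, scipy, OpenCV 4.12 (cv2) and the standard library are available. Lean on these libraries where they do the work, as an engineer would, in place of code of your own. Each camera call takes 0.05 s, during which the arm holds its last target. There are 200 camera calls.

## Working session

There is one attempt and no reset: what is moved stays moved. The work goes in short steps, Python scripts to look and compute and a shell command to move; the robot and the scene stay as the last step left them, time stands still between calls to the robot, and variables do not carry over. Pictures are saved under pics/ and viewed, at most 14 in all, crops included, and the job is handed in when it is done.

```bash
mkdir -p pics; ls
cat > h.py <<'E'
import cv2, numpy as np
from cell import arm, get_image, boxes_of
def ray(im,u,v,z):
    T=np.array(im["cam_to_world"]); d=T[:3,:3]@np.array([(u-im["cx"])/im["fx"],(v-im["cy"])/im["fy"],1])
    p=T[:3,3]; return p+d*(z-p[2])/d[2]
E
python3 - <<'E'
from h import *
for c in("top","side"):
    im=get_image(c); cv2.imwrite(f"pics/{c}0.png",im["image"]); print(c,np.round(im["cam_to_world"],3).tolist(),im["fx"])
    for q in["garlic","ginger","red_chilli","daikon","onion","green_chilli","garlic_dish","ginger_dish","chilli_dish","daikon_dish"]:
        for b in boxes_of(q,c)[:4]: print(q,np.round(b["rect"]).astype(int).tolist(),round(b["confidence"],2),np.round(ray(im,*b["rect"][:2],0.02),3)[:2])
print(arm.read_state())
E
```

```text
pics
top [[0.014, -0.997, 0.069, 0.404], [-1.0, -0.015, -0.011, -0.014], [0.012, -0.069, -0.998, 1.041], [0.0, 0.0, 0.0, 1.0]] 391.13607912745425
garlic [441, 208, 16, 14] 0.61 [ 0.477 -0.448]
garlic [246, 144, 47, 58] 0.34 [0.638 0.068]
ginger [107, 198, 32, 20] 0.56 [0.49  0.428]
ginger [245, 145, 48, 56] 0.3 [0.637 0.07 ]
red_chilli [158, 273, 15, 22] 0.73 [0.299 0.289]
red_chilli [153, 232, 27, 8] 0.65 [0.403 0.304]
red_chilli [114, 250, 4, 30] 0.58 [0.355 0.402]
daikon [154, 163, 24, 16] 0.51 [0.583 0.309]
daikon [235, 197, 51, 62] 0.26 [0.498 0.093]
onion [392, 179, 12, 14] 0.5 [ 0.552 -0.32 ]
green_chilli [389, 224, 21, 21] 0.53 [ 0.433 -0.31 ]
garlic_dish [246, 146, 45, 57] 0.65 [0.632 0.068]
ginger_dish [288, 149, 46, 57] 0.82 [ 0.627 -0.043]
chilli_dish [237, 198, 52, 61] 0.55 [0.494 0.088]
daikon_dish [280, 206, 44, 60] 0.94 [ 0.476 -0.024]
side [[0.988, -0.087, 0.128, 0.367], [-0.153, -0.659, 0.736, -0.778], [0.02, -0.747, -0.665, 0.74], [0.0, 0.0, 0.0, 1.0]] 439.7080982366207
garlic [303, 392, 28, 30] 0.71 [ 0.479 -0.45 ]
ginger [251, 125, 16, 16] 0.49 [0.489 0.399]
red_
[... 685 characters left out ...]
.288]
{'time': 1.1, 'joint_pos': array([ 1.05848394e+00,  2.06596390e-01,  1.54149985e+00, -2.09886541e-05,
        1.39347371e+00, -1.50493020e-01]), 'dq': array([ 1.08274562e-03, -1.90760242e-04,  2.18960521e-04,  4.67966536e-05,
        1.36113920e-03, -8.72570347e-04]), 'tau': array([ 5.48899952e-04, -3.83059430e+01, -2.91976243e+01, -9.54138545e-05,
        6.94648697e-04,  2.15397066e-06]), 'tool_pos': array([0.20355414, 0.53777471, 0.23128379]), 'tcp_rot': array([3.14157331e+00, 2.38287008e-05, 2.77977699e+00]), 'contact_force': array([ 0.02921259, -0.01906836, -0.99226707]), 'moment': array([0.00401726, 0.04108395, 0.01984593]), 'finger_force': 0.0, 'grip_width': 0.08514327972830954}
```

View pics/top0.png

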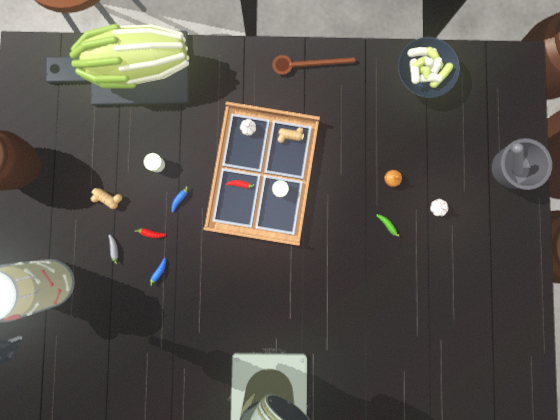

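View pics/side0.png

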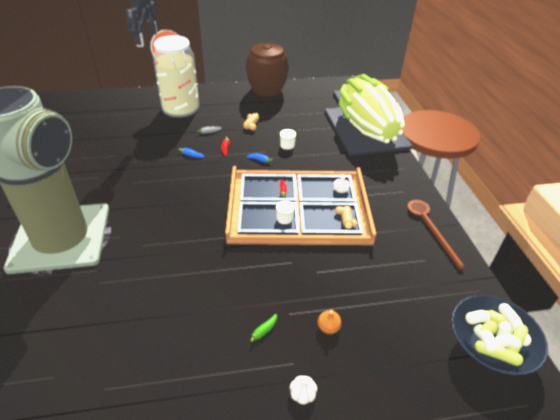

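The top view shows loose ginger (106,199), red chilli (150,233), daikon (153,163) and garlic (440,208). The onion is at (393,178) and the green chilli at (388,226). The dishes are garlic top left, ginger top right, chilli bottom left and daikon bottom right, with their contents at the upper (+x) end.

```bash
cat > m.py <<'E'
from h import *
im=get_image("top"); I=im["image"]; hsv=cv2.cvtColor(I,cv2.COLOR_BGR2HSV)
def seg(n,u,v,z,r=24):
    c=I[v-r:v+r,u-r:u+r].max(2); m=(c>85).astype(np.uint8)
    k,l,s,cen=cv2.connectedComponentsWithStats(m); d=[np.hypot(*(cen[i]-r)) if s[i,4]>30 else 99 for i in range(1,k)]
    i=1+int(np.argmin(d)); ys,xs=np.nonzero(l==i); P=np.array([ray(im,x+u-r,y+v-r,z)[:2] for x,y in zip(xs,ys)])
    (c0,wh,a)=cv2.minAreaRect(P.astype(np.float32)*1000); w,V=np.linalg.eigh(np.cov(P.T)); a=np.degrees(np.arctan2(V[1,1],V[0,1]))
    print(n,"mean",P.mean(0).round(4),"rect",np.round(c0),np.round(wh),"axis",round(a,1),len(P))
seg("ginger",106,199,.013);seg("chilli",150,233,.008);seg("daikon",153,163,.03);seg("garlic",440,208,.02)
for n,z,uv in(("outer",.024,[(227,103),(320,117),(301,244),(205,230)]),):
    C=np.array([ray(im,*p,z)[:2] for p in uv]);print(C.round(3),C.mean(0).round(4))
    d=(C[0]+C[1]-C[2]-C[3])/2;print(np.hypot(*d),np.degrees(np.arctan2(d[1],d[0])),np.hypot(*(C[0]+C[3]-C[1]-C[2]))/2)
a=cv2.resize(I[145:265,85:200],None,fx=3.4,fy=3.4,interpolation=2);b=cv2.resize(I[95:250,198:328],None,fx=2.63,fy=2.63,interpolation=2)
cv2.imwrite("pics/z.png",np.hstack([a,b[:408] if b.shape[0]>=408 else cv2.copyMakeBorder(b,0,408-b.shape[0],0,0,0)]))
E
python3 m.py
```

```text
ginger mean [0.4906 0.4344] rect [490. 435.] [83. 44.] axis 72.4 410
chilli mean [0.4004 0.3163] rect [400. 317.] [82. 22.] axis 80.3 198
daikon mean [0.5838 0.3066] rect [584. 306.] [60. 49.] axis 58.6 357
garlic mean [ 0.4787 -0.4416] rect [ 479. -442.] [48. 48.] axis 87.0 276
[[ 0.747  0.12 ]
 [ 0.713 -0.127]
 [ 0.377 -0.08 ]
 [ 0.41   0.169]] [0.5619 0.0207]
0.3396483243758951 -8.094880381349016 0.25020216731337347
```

View pics/z.png

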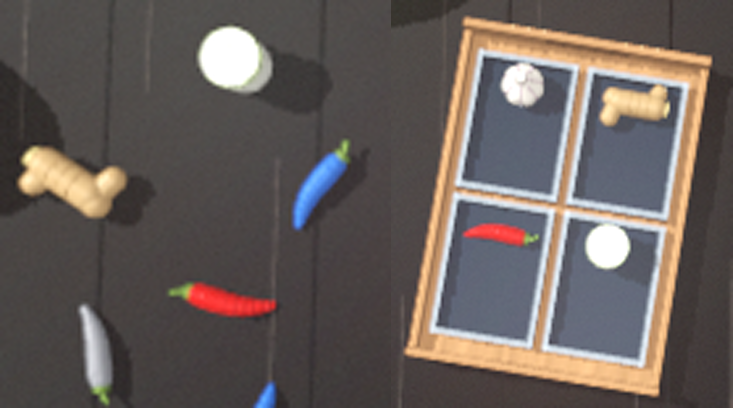

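The zoom shows the garlic upright in its dish and the red chilli between the blue and grey look-alikes. The ginger's body runs diagonally down and right, from (35,160) to (97,210). The tray centre is about (0.562, 0.021) with yaw −8.1°. I'll start with the garlic.

```bash
python3 -m jog '[[[0,0,3],[0,0,0],8.5],[[2.24,-3.07,0],[0,0,6.3],8.5],[[2.24,-3.07,0],[0,0,6.3],8.5],[[2.24,-3.07,0],[0,0,0],8.5],[[2.24,-3.07,0],[0,0,0],8.5],[[2.24,-3.07,0],[0,0,0],8.5],[[2.24,-3.07,0],[0,0,0],8.5],[[2.24,-3.07,0],[0,0,0],8.5],[[2.24,-3.07,0],[0,0,0],8.5],[[2.24,-3.07,0],[0,0,0],8.5],[[2.24,-3.07,0],[0,0,0],8.5],[[2.24,-3.07,0],[0,0,0],8.5]]' 40
python3 -m jog '[[[0.17,-3.78,0],[0,0,0],8.5],[[0.17,-3.78,0],[0,0,0],8.5],[[0.17,-3.78,0],[0,0,0],8.5],[[0.17,-3.78,0],[0,0,0],8.5],[[0.17,-3.78,0],[0,0,0],8.5],[[0.17,-3.78,0],[0,0,0],8.5],[[0.17,-3.78,0],[0,0,0],8.5],[[0.17,-3.78,0],[0,0,0],8.5],[[0.17,-3.78,0],[0,0,0],8.5],[[0.17,-3.78,0],[0,0,0],8.5],[[0.17,-3.78,0],[0,0,0],8.5],[[0.17,-3.78,0],[0,0,0],8.5],[[0.17,-3.78,0],[0,0,0],8.5],[[0.17,-3.78,0],[0,0,0],8.5],[[0.17,-3.78,0],[0,0,0],8.5],[[0.17,-3.78,-4],[0,0,0],8.5],[[0.17,-3.78,-4],[0,0,0],8.5],[[0,0,0],[0,0,0],8.5],[[0,0,0],[0,0,0],8.5]]'
cat >> h.py <<'E'
from scipy.spatial.transform import Rotation as Ro
def wrist(name):
    s=arm.read_state(); im=get_image("wrist"); T=np.eye(4); T[:3,:3]=Ro.from_euler("xyz",s["tcp_rot"]).as_matrix(); T[:3,3]=s["tool_pos"]
    im["cam_to_world"]=T@np.array(im["tool_from_camera"]); cv2.imwrite(f"pics/{name}.png",im["image"]); return s,im
E
python3 - <<'E'
from h import *
s,im=wrist("w1"); print(s["tool_pos"],np.degrees(s["tcp_rot"]),im["cam_to_world"].round(3).tolist())
for b in boxes_of("garlic","wrist"): print(np.round(b["rect"]),b["confidence"],ray(im,*b["rect"][:2],.022))
E
```

```text
time: 2.15
tool_pos: [0.4508, 0.1984, 0.2616]
tcp_rot: [3.141, 0.001, 3.0]
contact_force: [1.0, 0.6, 0.0]
grip_width: 0.0849
finger_force: 0.0
time: 3.73
tool_pos: [0.476, -0.4238, 0.1963]
tcp_rot: [3.136, -0.006, 2.997]
contact_force: [0.3, -0.4, -0.0]
grip_width: 0.0849
finger_force: 0.0
[ 0.47604711 -0.4238321   0.19627714] [179.67511307  -0.35165214 171.73239811] [[0.145, 0.955, 0.26, 0.41], [0.989, -0.142, -0.032, -0.416], [0.006, 0.261, -0.965, 0.339], [0.0, 0.0, 0.0, 1.0]]
[262. 191.  47.  40.] 0.95 [ 0.47834668 -0.44149126  0.022     ]
```

View pics/w1.png

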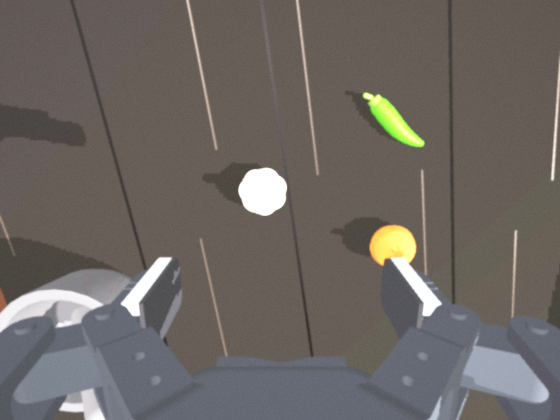

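The garlic is at pixel (262,191), which agrees with the top camera at (0.478, −0.4415). The onion at (393,246) and green chilli at (395,120) are clear of the path. I'll correct the offset and go down.

```bash
python3 -m jog '[[[0.1,-0.9,-3],[0,0,0],8.5],[[0.1,-0.9,-3],[0,0,0],8.5],[[0,0,-2.5],[0,0,0],8.5],[[0,0,-2.5],[0,0,0],8.5],[[0,0,0],[0,0,0],8.5],[[0,0,0],[0,0,0],8.5],[[0,0,0],[0,0,0],8.5]]'
```

```text
time: 4.42
tool_pos: [0.4818, -0.4429, 0.0943]
tcp_rot: [-3.138, 0.004, 3.001]
contact_force: [0.5, -0.8, 1.4]
grip_width: 0.0846
finger_force: 0.0
```

```bash
python3 -m jog '[[[-0.3,0.1,-3],[0,0,0],8.5],[[0,0,-3],[0,0,0],8.5],[[0,0,-2],[0,0,0],8.5],[[0,0,-1.2],[0,0,0],8.5],[[0,0,0],[0,0,0],8.5],[[0,0,0],[0,0,0],8.5]]'; python3 -c "
from h import *
for i in range(3): print(arm.read_state()['tool_pos'])"
```

```text
time: 4.92
tool_pos: [0.478, -0.442, 0.0005]
tcp_rot: [-3.14, 0.002, 3.0]
contact_force: [0.5, 0.2, -0.3]
grip_width: 0.085
finger_force: 0.0
[ 0.47804864 -0.4420408   0.00054353]
[ 0.47804864 -0.4420408   0.00054353]
[ 0.47804864 -0.4420408   0.00054353]
```

```bash
python3 -m jog '[[[0,0,0],[0,0,0],4],[[0,0,0],[0,0,0],4],[[0,0,0],[0,0,0],4],[[0,0,0],[0,0,0],4],[[0,0,0],[0,0,0],4],[[0,0,0],[0,0,0],4],[[0,0,0],[0,0,0],4],[[0,0,0],[0,0,0],4]]' 40
```

```text
time: 5.58
tool_pos: [0.4781, -0.4424, 0.0008]
tcp_rot: [-3.139, 0.003, 3.0]
contact_force: [0.3, 0.5, 6.7]
grip_width: 0.0441
finger_force: 41.1
```

```bash
python3 -m jog '[[[0,0,2],[0,0,0],4],[[0,0,4],[0,0,0],4],[[0,0,4],[0,0,0],4],[[0,0,4],[0,0,0],4],[[0.99,3.66,0],[0,0,0],4],[[0.99,3.66,0],[0,0,0],4],[[0.99,3.66,0],[0,0,0],4],[[0.99,3.66,0],[0,0,0],4],[[0.99,3.66,0],[0,0,0],4],[[0.99,3.66,0],[0,0,0],4],[[0.99,3.66,0],[0,0,0],4],[[0.99,3.66,0],[0,0,0],4],[[0.99,3.66,0],[0,0,0],4],[[0.99,3.66,0],[0,0,0],4],[[0.99,3.66,0],[0,0,0],4],[[0.99,3.66,0],[0,0,0],4],[[0.99,3.66,0],[0,0,0],4],[[0.99,3.66,0],[0,0,0],4]]'
python3 -m jog '[[[0,0,0],[0,0,0],4],[[0,0,0],[0,0,0],4],[[0,0,0],[0,0,0],4],[[0,0,0],[0,0,0],4]]'
python3 - <<'E'
from h import *
s,im=wrist("w2")
E
```

```text
time: 7.08
tool_pos: [0.6155, 0.0731, 0.1387]
tcp_rot: [-3.141, -0.0, 3.0]
contact_force: [1.1, -0.2, -0.1]
grip_width: 0.0443
finger_force: 40.9
time: 7.42
tool_pos: [0.6151, 0.07, 0.1384]
tcp_rot: [-3.141, -0.001, 2.998]
contact_force: [1.0, 0.0, -0.6]
grip_width: 0.0435
finger_force: 41.0
```

View pics/w2.png

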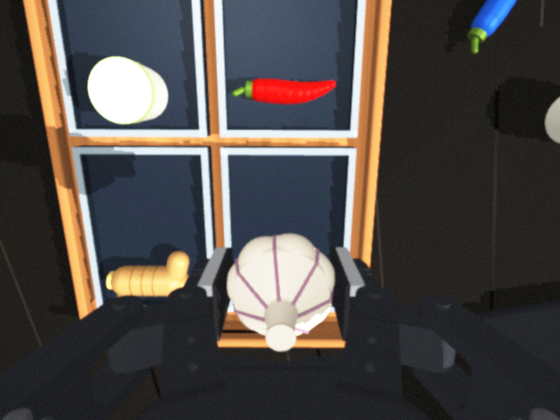

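The garlic is held upright over its dish. The near rim of the garlic dish runs (221,150) to (355,149). I'll check the tray pose against it.

Run:
```python
from h import *
s,im=wrist("w2b"); c=np.array([.562,.021]);R=np.array([[.990,.141],[-.141,.990]])
for n,u,v in(("g-nearL",221,150),("g-nearR",355,149),("gi-nearL",74,150),("gi-nearR",209,150),("ch-farL",218,134),("ch-farR",357,132)):
    print(n,(R.T@(ray(im,u,v,.024)[:2]-c)*1000).round(1))
```

```text
g-nearL [ 6.1 10.4]
g-nearR [  5.7 111.1]
gi-nearL [   5.7 -100.2]
gi-nearR [6.1 1.3]
ch-farL [-5.7  8.7]
ch-farR [ -6.8 111.9]
```

```bash
python3 -m jog '[[[0.2,0.33,-3],[0,0,0],4],[[0,0,-3],[0,0,0],4],[[0,0,-3],[0,0,0],4],[[0,0,-1.5],[0,0,0],4],[[0,0,-0.6],[0,0,0],4],[[0,0,-0.4],[0,0,0],4],[[0,0,-0.4],[0,0,0],4],[[0,0,0],[0,0,0],4],[[0,0,0],[0,0,0],4]]'
```

```text
time: 8.27
tool_pos: [0.6188, 0.0743, 0.0212]
tcp_rot: [3.141, 0.003, 2.999]
contact_force: [0.7, 0.3, -0.5]
grip_width: 0.0439
finger_force: 41.0
```

```bash
python3 -m jog '[[[0,0,-0.2],[0,0,0],4],[[0,0,-0.2],[0,0,0],4],[[0,0,0],[0,0,0],4],[[0,0,0],[0,0,0],4]]'
```

```text
time: 8.6
tool_pos: [0.6176, 0.0746, 0.0159]
tcp_rot: [-3.142, 0.0, 3.0]
contact_force: [0.2, 0.8, -1.6]
grip_width: 0.0436
finger_force: 41.0
```

```bash
python3 -m jog '[[[0,0,-0.1],[0,0,0],4],[[0,0,0],[0,0,0],4],[[0,0,0],[0,0,0],4]]'
```

```text
time: 8.85
tool_pos: [0.6177, 0.0747, 0.0158]
tcp_rot: [-3.142, -0.0, 3.0]
contact_force: [-2.1, 0.8, 5.0]
grip_width: 0.0437
finger_force: 41.6
```

Contact with the floor is felt, so I'll release gently and lift.

```bash
python3 -m jog '[[[0,0,0],[0,0,0],5],[[0,0,0],[0,0,0],5.4],[[0,0,0],[0,0,0],5.4],[[0,0,0],[0,0,0],5.4],[[0,0,0.5],[0,0,0],5.6],[[0,0,2],[0,0,0],5.6],[[0,0,3],[0,0,0],6.5],[[0,0,4],[0,0,0],8.5],[[0,0,4],[0,0,0],8.5],[[0,0,4],[0,0,0],8.5]]'
python3 - <<'E'
from h import *
s,im=wrist("w3"); print(s["tool_pos"])
E
```

```text
time: 9.68
tool_pos: [0.6171, 0.0746, 0.1914]
tcp_rot: [-3.142, -0.001, 3.0]
contact_force: [1.0, 0.2, -1.0]
grip_width: 0.0849
finger_force: 0.0
[0.61708436 0.0745815  0.19144596]
```

View pics/w3.png

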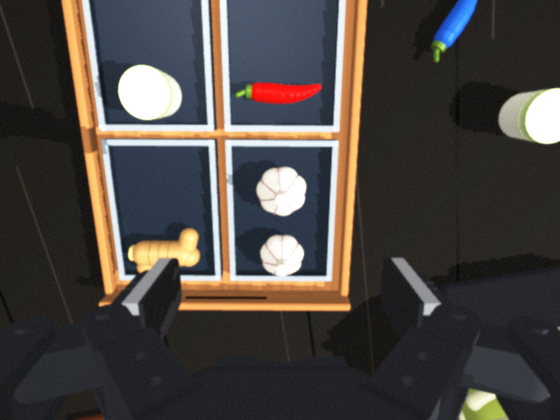

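The new garlic stands on the dish floor at (281,190), behind the old one at (281,255). Next is the ginger: move over it while turning the tool about −126°.

```bash
python3 -m jog '[[[-0.7,2,0],[0,0,-7],8.5],[[-0.7,2,0],[0,0,-7],8.5],[[-0.7,2,0],[0,0,-7],8.5],[[-0.7,2,0],[0,0,-7],8.5],[[-0.7,2,0],[0,0,-7],8.5],[[-0.7,2,0],[0,0,-7],8.5],[[-0.7,2,0],[0,0,-7],8.5],[[-0.7,2,0],[0,0,-7],8.5],[[-0.7,2,0],[0,0,-7],8.5],[[-0.7,2,0],[0,0,-7],8.5],[[-0.7,2,0],[0,0,-7],8.5],[[-0.7,2,0],[0,0,-7],8.5],[[-0.7,2,0],[0,0,-7],8.5],[[-0.7,2,0],[0,0,-7],8.5],[[-0.7,2,0],[0,0,-7],8.5],[[-0.7,2,0],[0,0,-7],8.5],[[-0.7,2,0],[0,0,-7],8.5],[[-0.7,2,0],[0,0,-7],8.5],[[0,0,0],[0,0,0],8.5],[[0,0,0],[0,0,0],8.5]]'
python3 -m jog '[[[0,0,0],[0,0,0],8.5],[[0,0,0],[0,0,0],8.5]]' >/dev/null
python3 - <<'E'
from h import *
s,im=wrist("w4"); print(s["tool_pos"],np.degrees(s["tcp_rot"]))
for b in boxes_of("ginger","wrist"): print(np.round(b["rect"]),b["confidence"],ray(im,*b["rect"][:2],.013))
E
```

```text
time: 11.4
tool_pos: [0.491, 0.4353, 0.1896]
tcp_rot: [3.141, 0.0, 0.804]
contact_force: [0.7, -0.2, 0.9]
grip_width: 0.0851
finger_force: 0.0
[0.49205275 0.4335934  0.18968745] [1.79976620e+02 1.97310684e-02 4.58732356e+01]
[279. 181.  66.  76.] 0.6 [0.49261123 0.43591236 0.013     ]
```

View pics/w4.png

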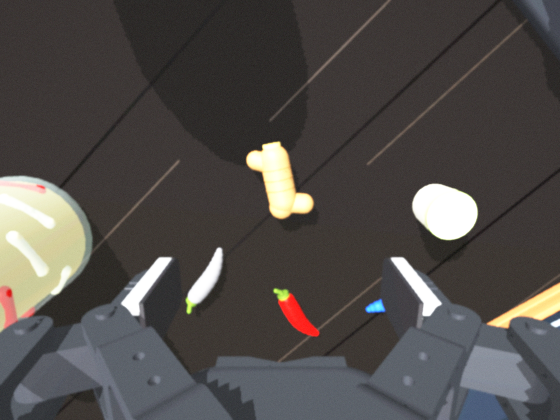

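The ginger's body runs from (271,146) to (282,217), with fingers at (252,160) and (304,204). The chilli (stem (280,292), tip (317,334)) and the daikon (445,212) are also in view.

Run:
```python
from h import *
s,im=wrist("w4b"); print(s["tool_pos"],np.degrees(s["tcp_rot"]))
a,b=ray(im,271,146,.015),ray(im,282,217,.015); d=b-a; print(a,b,(a+b)/2,np.hypot(*d[:2]),np.degrees(np.arctan2(d[1],d[0])))
a,b=ray(im,280,292,.008),ray(im,317,334,.008); d=b-a; print("chilli",(a+b)/2,np.hypot(*d[:2]),np.degrees(np.arctan2(d[1],d[0])))
```

```text
[0.49214283 0.43355586 0.18975555] [1.79988879e+02 1.04842418e-02 4.58239549e+01]
[0.51060537 0.46538729 0.015     ] [0.46981727 0.40882213 0.015     ] [0.49021132 0.43710471 0.015     ] 0.06973726956472727 -125.79467928997299
chilli [0.40456823 0.31532737 0.008     ] 0.06643145810329466 -96.050045662299
```

```bash
python3 -m jog '[[[-0.2,0.35,-2],[0,0,4.2],8.5],[[0,0,-3],[0,0,4.2],8.5],[[0,0,-4],[0,0,0],8.5],[[0,0,-4],[0,0,0],8.5],[[0,0,-3],[0,0,0],8.5],[[0,0,-1.6],[0,0,0],8.5],[[0,0,-1],[0,0,0],8.5],[[0,0,0],[0,0,0],8.5],[[0,0,0],[0,0,0],8.5],[[0,0,0],[0,0,0],8.5]]'
```

```text
time: 12.55
tool_pos: [0.4914, 0.439, 0.006]
tcp_rot: [3.14, -0.004, 0.947]
contact_force: [1.3, 0.6, 0.9]
grip_width: 0.0847
finger_force: 0.0
```

```bash
python3 -m jog '[[[0,-0.15,-0.3],[0,0,0],8.5],[[0,0,0],[0,0,0],2],[[0,0,0],[0,0,0],2],[[0,0,0],[0,0,0],2],[[0,0,0],[0,0,0],2],[[0,0,0],[0,0,0],2],[[0,0,0],[0,0,0],2],[[0,0,0],[0,0,0],2],[[0,0,0],[0,0,0],2],[[0,0,0],[0,0,0],2],[[0,0,0],[0,0,0],2],[[0,0,0],[0,0,0],2]]' 40
```

```text
time: 13.55
tool_pos: [0.49, 0.4369, 0.0012]
tcp_rot: [3.141, -0.001, 0.947]
contact_force: [0.4, 1.0, 4.1]
grip_width: 0.0261
finger_force: 41.1
```

```bash
python3 -m jog '[[[0,0,2],[0,0,0],2],[[0,0,4],[0,0,0],2],[[0,0,4],[0,0,0],2],[[0,0,4],[0,0,0],2],[[0.877,-3.654,0],[0,0,6.93],2],[[0.877,-3.654,0],[0,0,6.93],2],[[0.877,-3.654,0],[0,0,6.93],2],[[0.877,-3.654,0],[0,0,6.93],2],[[0.877,-3.654,0],[0,0,0],2],[[0.877,-3.654,0],[0,0,0],2],[[0.877,-3.654,0],[0,0,0],2],[[0.877,-3.654,0],[0,0,0],2],[[0.877,-3.654,0],[0,0,0],2],[[0.877,-3.654,0],[0,0,0],2],[[0.877,-3.654,0],[0,0,0],2],[[0.877,-3.654,0],[0,0,0],2],[[0.877,-3.654,0],[0,0,0],2],[[0,0,0],[0,0,0],2],[[0,0,0],[0,0,0],2],[[0,0,0],[0,0,0],2]]'
python3 - <<'E'
from h import *
s,im=wrist("w5"); print(s["tool_pos"])
E
```

```text
time: 15.22
tool_pos: [0.6027, -0.0381, 0.1398]
tcp_rot: [-3.139, -0.001, 1.43]
contact_force: [0.1, 0.1, -0.4]
grip_width: 0.0263
finger_force: 40.7
[ 0.60270306 -0.03812615  0.13977387]
```

View pics/w5.png

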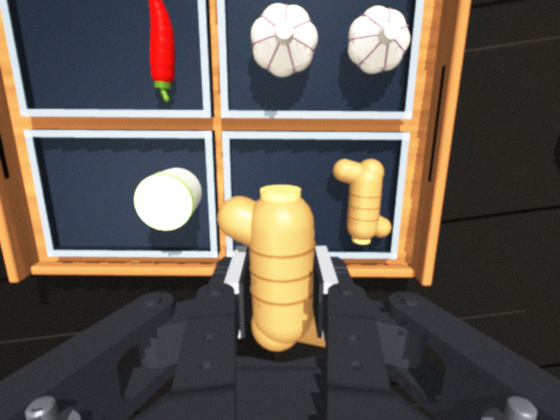

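The ginger is held level over its dish. The dish's far rim runs (223,135) to (409,137), and the near rim is at about row 257. I'll check the offsets.

Run:
```python
from h import *
s,im=wrist("w5b"); c=np.array([.562,.021]);R=np.array([[.990,.141],[-.141,.990]])
print("tcp",R.T@(s["tool_pos"][:2]-c)*1000)
for n,u,v in(("farL",223,135),("farR",409,137),("nearR",398,257),("old ginger",365,202)):
    print(n,(R.T@(ray(im,u,v,.024)[:2]-c)*1000).round(1))
```

```text
tcp [ 48.5278972  -52.06809093]
farL [ 4.8 -2.2]
farR [143.9  -3.5]
nearR [ 144.8 -100.9]
old ginger [114.4 -53.9]
```

```bash
python3 -m jog '[[[0,0,-3],[0,0,0],2],[[0,0,-3],[0,0,0],2],[[0,0,-3],[0,0,0],2],[[0,0,-1.7],[0,0,0],2],[[0,0,-0.6],[0,0,0],2],[[0,0,-0.4],[0,0,0],2],[[0,0,-0.2],[0,0,0],2],[[0,0,0],[0,0,0],2],[[0,0,0],[0,0,0],2],[[0,0,0],[0,0,0],2]]'
```

```text
time: 16.15
tool_pos: [0.6049, -0.0386, 0.0234]
tcp_rot: [3.139, 0.0, 1.431]
contact_force: [-0.3, 0.9, -0.1]
grip_width: 0.0262
finger_force: 40.7
```

```bash
python3 -m jog '[[[0,0,-0.3],[0,0,0],2],[[0,0,-0.2],[0,0,0],2],[[0,0,0],[0,0,0],2],[[0,0,0],[0,0,0],2]]'; python3 -m jog '[[[0,0,-0.1],[0,0,0],2],[[0,0,0],[0,0,0],2]]'
```

```text
time: 16.48
tool_pos: [0.6034, -0.0385, 0.0165]
tcp_rot: [-3.141, -0.0, 1.431]
contact_force: [0.0, 0.6, -0.8]
grip_width: 0.0264
finger_force: 40.7
time: 16.65
tool_pos: [0.6037, -0.0385, 0.0162]
tcp_rot: [3.142, 0.0, 1.431]
contact_force: [-1.4, -0.4, 2.0]
grip_width: 0.0263
finger_force: 41.0
```

```bash
python3 -m jog '[[[0,0,0],[0,0,0],3.2],[[0,0,0],[0,0,0],3.7],[[0,0,0],[0,0,0],3.8],[[0,0,0],[0,0,0],3.8],[[0,0,0.5],[0,0,0],3.8],[[0,0,2],[0,0,0],4],[[0,0,4],[0,0,0],6],[[0,0,4],[0,0,0],8.5],[[0,0,4],[0,0,0],8.5],[[0,0,3],[0,0,0],8.5]]'
python3 -m jog '[[[-1.82,3.23,0],[0,0,0],8.5],[[-1.82,3.23,0],[0,0,0],8.5],[[-1.82,3.23,0],[0,0,0],8.5],[[-1.82,3.23,0],[0,0,0],8.5],[[-1.82,3.23,0],[0,0,0],8.5],[[-1.82,3.23,0],[0,0,0],8.5],[[-1.82,3.23,0],[0,0,0],8.5],[[-1.82,3.23,0],[0,0,0],8.5],[[-1.82,3.23,0],[0,0,0],8.5],[[-1.82,3.23,0],[0,0,0],8.5],[[-1.82,3.23,0],[0,0,0],8.5],[[0,0,-3],[0,0,0],7],[[0,0,-3],[0,0,0],6],[[0,0,0],[0,0,0],6],[[0,0,0],[0,0,0],6],[[0,0,0],[0,0,0],6]]'
python3 - <<'E'
from h import *
s,im=wrist("w6"); print(s["tool_pos"])
for b in boxes_of("red_chilli","wrist"): print(np.round(b["rect"]),b["confidence"],ray(im,*b["rect"][:2],.008))
t=get_image("top"); cv2.imwrite("pics/t1.png",np.hstack([im["image"][:, :],cv2.resize(t["image"][95:250,215:328],(240,420))])[:, :800])
E
```

```text
time: 17.48
tool_pos: [0.6048, -0.0387, 0.1951]
tcp_rot: [3.137, 0.0, 1.431]
contact_force: [1.5, -0.2, 0.1]
grip_width: 0.0843
finger_force: 0.0
time: 18.82
tool_pos: [0.4043, 0.317, 0.132]
tcp_rot: [3.14, -0.001, 1.43]
contact_force: [0.2, -0.9, -0.0]
grip_width: 0.06
finger_force: 0.0
[0.40434694 0.31698565 0.13204713]
[165. 240.  95.  33.] 0.84 [0.30257277 0.29377571 0.008     ]
[277. 195.  30.  97.] 0.75 [0.40185135 0.31934001 0.008     ]
[422. 390. 152.  60.] 0.73 [0.51120577 0.10861826 0.008     ]
[202.  82.  95.  54.] 0.67 [0.35865179 0.41245551 0.008     ]
```

View pics/t1.png

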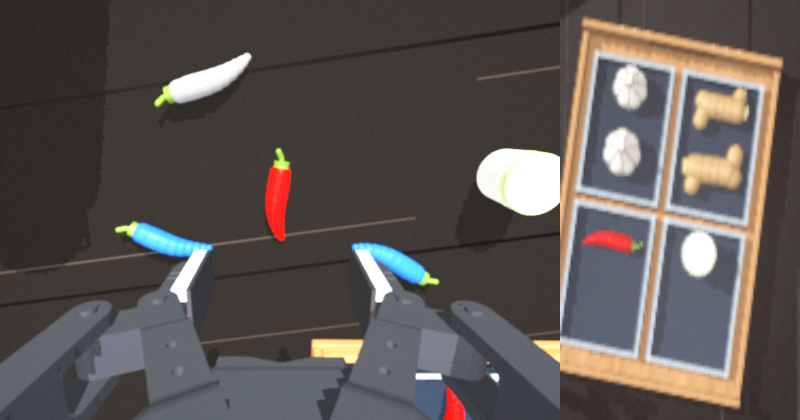

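The top crop shows garlic and ginger lying properly in their dishes. The red chilli runs (280,152) to (281,240), body centre (277,195), already in line with the tool. The blue look-alikes, with tips at (211,248) and (355,248), are clear of the fingers.

```bash
python3 -m jog '[[[-0.25,0.2,-3],[0,0,0],4.5],[[0,0,-3],[0,0,0],4.5],[[0,0,-3],[0,0,0],4.5],[[0,0,-2.2],[0,0,0],4.5],[[0,0,-1],[0,0,0],4.5],[[0,0,-0.6],[0,0,0],4.5],[[0,0,0],[0,0,0],4.5],[[0,0,0],[0,0,0],4.5],[[0,0,0],[0,0,0],4.5]]'
```

```text
time: 19.72
tool_pos: [0.4026, 0.3197, 0.0045]
tcp_rot: [3.139, -0.002, 1.431]
contact_force: [0.3, 0.6, -0.7]
grip_width: 0.0453
finger_force: 0.0
```

```bash
python3 -m jog '[[[0,0,-0.1],[0,0,0],4.5],[[0,0,0],[0,0,0],1],[[0,0,0],[0,0,0],1],[[0,0,0],[0,0,0],1],[[0,0,0],[0,0,0],1],[[0,0,0],[0,0,0],1],[[0,0,0],[0,0,0],1],[[0,0,0],[0,0,0],1],[[0,0,0],[0,0,0],1],[[0,0,0],[0,0,0],1]]' 30
```

```text
time: 20.55
tool_pos: [0.4015, 0.3192, 0.0025]
tcp_rot: [3.141, -0.001, 1.431]
contact_force: [-0.4, -0.2, 5.1]
grip_width: 0.0149
finger_force: 32.0
```

```bash
python3 -m jog '[[[0,0,2],[0,0,0],1],[[0,0,4],[0,0,0],1],[[0,0,4],[0,0,0],1],[[0,0,3],[0,0,0],1],[[1.026,-3.23,0],[0,0,0],1],[[1.026,-3.23,0],[0,0,0],1],[[1.026,-3.23,0],[0,0,0],1],[[1.026,-3.23,0],[0,0,0],1],[[1.026,-3.23,0],[0,0,0],1],[[1.026,-3.23,0],[0,0,0],1],[[1.026,-3.23,0],[0,0,0],1],[[0,0,0],[0,0,0],1],[[0,0,0],[0,0,0],1],[[0,0,0],[0,0,0],1]]'
python3 - <<'E'
from h import *
s,im=wrist("w7"); print(s["tool_pos"])
E
```

```text
time: 21.72
tool_pos: [0.4721, 0.093, 0.1312]
tcp_rot: [-3.14, -0.0, 1.43]
contact_force: [-0.3, -0.1, -0.5]
grip_width: 0.0152
finger_force: 31.2
[0.47211194 0.09295652 0.13122621]
```

View pics/w7.png

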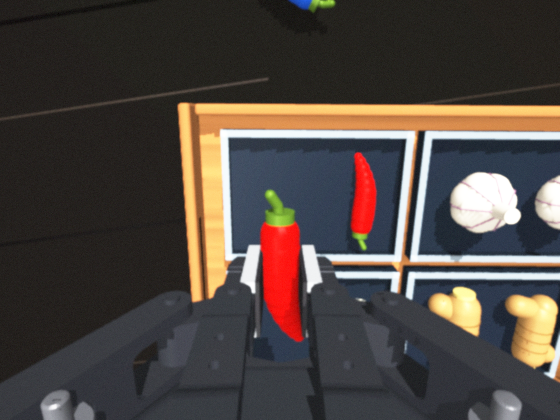

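The chilli is held level. The chilli dish's rim spans columns 224–411 and rows 134–258. I'll check the offset.

Run:
```python
from h import *
s,im=wrist("w7b"); c=np.array([.562,.021]);R=np.array([[.990,.141],[-.141,.990]])
print("tcp",R.T@(s["tool_pos"][:2]-c)*1000)
for n,u,v in(("farL",224,133),("farR",412,134),("nearL",228,259),("nearR",405,261)):
    print(n,(R.T@(ray(im,u,v,.024)[:2]-c)*1000).round(1))
```

```text
tcp [-99.3702707   59.08271168]
farL [-140.8  110.9]
farR [ -5.2 110.3]
nearL [-141.9   12.1]
nearR [-0.3 10.7]
```

```bash
python3 -m jog '[[[0,0.1,-3],[0,0,0],1],[[0,0,-3],[0,0,0],1],[[0,0,-3],[0,0,0],1],[[0,0,-1],[0,0,0],1],[[0,0,-0.6],[0,0,0],1],[[0,0,-0.3],[0,0,0],1],[[0,0,-0.2],[0,0,0],1],[[0,0,0],[0,0,0],1],[[0,0,0],[0,0,0],1],[[0,0,0],[0,0,0],1]]'
```

```text
time: 22.65
tool_pos: [0.474, 0.0938, 0.022]
tcp_rot: [3.139, -0.0, 1.431]
contact_force: [0.4, -0.2, -0.4]
grip_width: 0.0147
finger_force: 31.2
```

```bash
python3 -m jog '[[[0,0,-0.2],[0,0,0],1],[[0,0,0],[0,0,0],1],[[0,0,0],[0,0,0],1]]'; python3 -m jog '[[[0,0,-0.1],[0,0,0],1],[[0,0,0],[0,0,0],1]]'
```

```text
time: 22.9
tool_pos: [0.4728, 0.0937, 0.0189]
tcp_rot: [3.141, -0.0, 1.431]
contact_force: [0.1, -0.0, -0.0]
grip_width: 0.0151
finger_force: 31.2
time: 23.07
tool_pos: [0.4726, 0.0937, 0.0176]
tcp_rot: [-3.141, 0.0, 1.431]
contact_force: [-0.5, 0.3, -1.3]
grip_width: 0.0153
finger_force: 31.2
```

```bash
python3 -m jog '[[[0,0,-0.1],[0,0,0],1],[[0,0,0],[0,0,0],1],[[0,0,0],[0,0,0],2.2],[[0,0,0],[0,0,0],2.6],[[0,0,0],[0,0,0],2.8],[[0,0,0],[0,0,0],2.8],[[0,0,0.5],[0,0,0],2.8],[[0,0,2],[0,0,0],3.5],[[0,0,4],[0,0,0],6],[[0,0,4],[0,0,0],8.5],[[0,0,4],[0,0,0],8.5],[[0,0,3],[0,0,0],8.5]]'
python3 -m jog '[[[0.853,1.64,0],[0,0,6.93],8.5],[[0.853,1.64,0],[0,0,6.93],8.5],[[0.853,1.64,0],[0,0,6.93],8.5],[[0.853,1.64,0],[0,0,6.93],8.5],[[0.853,1.64,0],[0,0,6.93],8.5],[[0.853,1.64,0],[0,0,6.93],8.5],[[0.853,1.64,0],[0,0,6.93],8.5],[[0.853,1.64,0],[0,0,6.93],8.5],[[0.853,1.64,0],[0,0,6.93],8.5],[[0.853,1.64,0],[0,0,6.93],8.5],[[0.853,1.64,0],[0,0,6.93],8.5],[[0.853,1.64,0],[0,0,6.93],8.5],[[0.853,1.64,0],[0,0,6.93],8.5],[[0,0,-4],[0,0,0],8.5],[[0,0,0],[0,0,0],8.5],[[0,0,0],[0,0,0],8.5],[[0,0,0],[0,0,0],8.5]]'
python3 - <<'E'
from h import *
s,im=wrist("w8"); print(s["tool_pos"])
for b in boxes_of("daikon","wrist"): print(np.round(b["rect"]),b["confidence"],ray(im,*b["rect"][:2],.02))
t=get_image("top"); cv2.imwrite("pics/t2.png",np.hstack([im["image"][:, :],cv2.resize(t["image"][95:250,205:325],(240,420))])[:, :800])
E
```

```text
time: 24.07
tool_pos: [0.4738, 0.0938, 0.1956]
tcp_rot: [3.137, -0.001, 1.431]
contact_force: [1.0, 0.1, 0.2]
grip_width: 0.0807
finger_force: 0.0
time: 25.48
tool_pos: [0.5836, 0.3068, 0.1523]
tcp_rot: [-3.141, -0.0, 3.003]
contact_force: [0.6, 0.2, 0.2]
grip_width: 0.0848
finger_force: 0.0
[0.5836231  0.30679845 0.15227934]
[284. 200.  58.  61.] 0.59 [0.58785763 0.30870575 0.02      ]
```

View pics/t2.png

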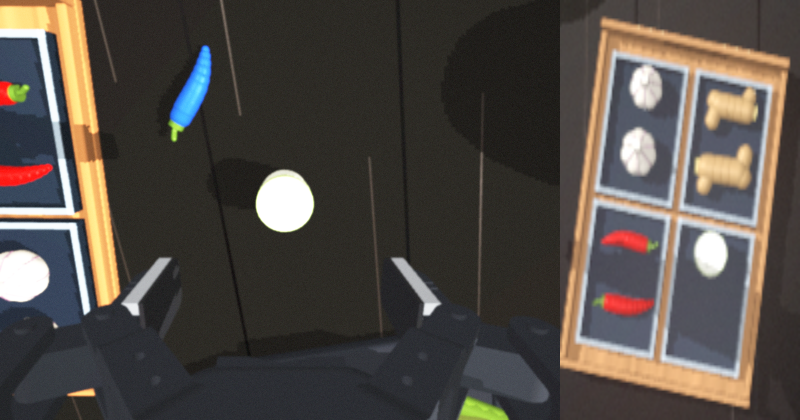

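The chilli lies in its dish next to its fellow. The daikon is at (284,200), about (0.5865, 0.308).

```bash
python3 -m jog '[[[0.3,0.15,-4],[0,0,0],8.5],[[0,0,-4],[0,0,0],8.5],[[0,0,-3],[0,0,0],8.5],[[0,0,-2.2],[0,0,0],8.5],[[0,0,-1.2],[0,0,0],8.5],[[0,0,-0.6],[0,0,0],8.5],[[0,0,0],[0,0,0],8.5],[[0,0,0],[0,0,0],8.5],[[0,0,0],[0,0,0],8.5]]'; python3 -m jog '[[[0,0,0],[0,0,0],3.8],[[0,0,0],[0,0,0],3.8],[[0,0,0],[0,0,0],3.8],[[0,0,0],[0,0,0],3.8],[[0,0,0],[0,0,0],3.8],[[0,0,0],[0,0,0],3.8],[[0,0,0],[0,0,0],3.8],[[0,0,0],[0,0,0],3.8]]' 40
```

```text
time: 26.38
tool_pos: [0.5887, 0.3092, 0.0044]
tcp_rot: [3.139, 0.004, 3.003]
contact_force: [1.3, -0.4, 0.2]
grip_width: 0.085
finger_force: 0.0
time: 27.05
tool_pos: [0.5873, 0.3087, 0.0027]
tcp_rot: [3.141, 0.001, 3.003]
contact_force: [-1.1, -1.2, 4.5]
grip_width: 0.0421
finger_force: 40.7
```

```bash
python3 -m jog '[[[0,0,2],[0,0,0],3.8],[[0,0,4],[0,0,0],3.8],[[0,0,4],[0,0,0],3.8],[[0,0,3.5],[0,0,0],3.8],[[-1.461,-3.617,0],[0,0,0],3.8],[[-1.461,-3.617,0],[0,0,0],3.8],[[-1.461,-3.617,0],[0,0,0],3.8],[[-1.461,-3.617,0],[0,0,0],3.8],[[-1.461,-3.617,0],[0,0,0],3.8],[[-1.461,-3.617,0],[0,0,0],3.8],[[-1.461,-3.617,0],[0,0,0],3.8],[[-1.461,-3.617,0],[0,0,0],3.8],[[-1.461,-3.617,0],[0,0,0],3.8],[[0,0,0],[0,0,0],3.8],[[0,0,0],[0,0,0],3.8],[[0,0,0],[0,0,0],3.8]]'
python3 - <<'E'
from h import *
s,im=wrist("w9"); print(s["tool_pos"])
E
```

```text
time: 28.38
tool_pos: [0.455, -0.0169, 0.1364]
tcp_rot: [3.141, -0.0, 3.002]
contact_force: [-0.0, -0.5, -0.5]
grip_width: 0.0419
finger_force: 40.9
[ 0.45497105 -0.01694955  0.1364307 ]
```

View pics/w9.png

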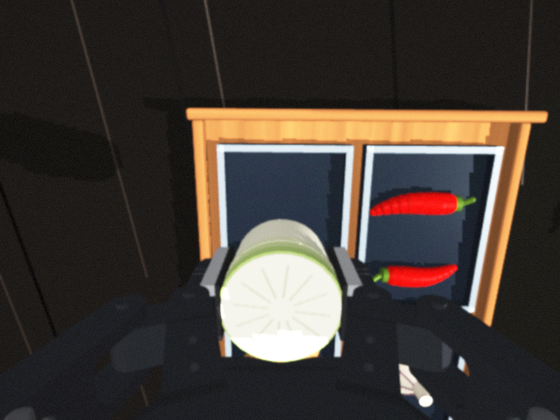

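The daikon is held upright over its dish. The rim spans columns 218–353 (centre 286) against the tool at 281, so I shift +y about 2.5 mm and go down.

```bash
python3 -m jog '[[[0,0.25,-3],[0,0,0],3.8],[[0,0,-3],[0,0,0],3.8],[[0,0,-3],[0,0,0],3.8],[[0,0,-1.3],[0,0,0],3.8],[[0,0,-0.6],[0,0,0],3.8],[[0,0,-0.4],[0,0,0],3.8],[[0,0,-0.2],[0,0,0],3.8],[[0,0,0],[0,0,0],3.8],[[0,0,0],[0,0,0],3.8],[[0,0,0],[0,0,0],3.8]]'; python3 -m jog '[[[0,0,-0.1],[0,0,0],3.8],[[0,0,0],[0,0,0],3.8],[[0,0,0],[0,0,0],3.8]]'
```

```text
time: 29.27
tool_pos: [0.4563, -0.0147, 0.0228]
tcp_rot: [-3.141, 0.003, 3.004]
contact_force: [-0.0, 0.5, -0.1]
grip_width: 0.0421
finger_force: 40.9
time: 29.52
tool_pos: [0.4553, -0.0147, 0.0211]
tcp_rot: [-3.141, 0.001, 3.003]
contact_force: [-0.6, 0.4, -1.1]
grip_width: 0.0423
finger_force: 40.9
```

```bash
python3 -m jog '[[[0,0,-0.15],[0,0,0],3.8],[[0,0,-0.1],[0,0,0],3.8],[[0,0,0],[0,0,0],3.8],[[0,0,0],[0,0,0],3.8]]'; python3 -m jog '[[[0,0,-0.1],[0,0,0],3.8],[[0,0,0],[0,0,0],3.8],[[0,0,0],[0,0,0],3.8]]'
```

```text
time: 29.85
tool_pos: [0.455, -0.0146, 0.0181]
tcp_rot: [3.142, -0.0, 3.003]
contact_force: [0.4, 0.5, -0.6]
grip_width: 0.0423
finger_force: 40.9
time: 30.1
tool_pos: [0.4552, -0.0146, 0.0177]
tcp_rot: [-3.141, -0.0, 3.003]
contact_force: [-1.4, 1.6, 5.1]
grip_width: 0.0424
finger_force: 41.4
```

Contact with the floor, so I'll release, lift and do a final check.

```bash
python3 -m jog '[[[0,0,0],[0,0,0],4.8],[[0,0,0],[0,0,0],5.2],[[0,0,0],[0,0,0],5.2],[[0,0,0],[0,0,0],5.2],[[0,0,0.5],[0,0,0],5.4],[[0,0,2],[0,0,0],5.4],[[0,0,3],[0,0,0],6.5],[[0,0,4],[0,0,0],8.5],[[0,0,4],[0,0,0],8.5],[[0,0,4],[0,0,0],8.5],[[0,0,3],[0,0,0],8.5]]'
python3 -m jog '[[[-0.5,3.8,1],[0,0,0],8.5],[[-0.5,3.8,1],[0,0,0],8.5],[[-0.5,3.8,0],[0,0,0],8.5],[[-0.5,3.8,0],[0,0,0],8.5],[[-0.5,3.8,0],[0,0,0],8.5],[[-0.5,3.8,0],[0,0,0],8.5],[[-0.5,3.8,0],[0,0,0],8.5],[[-0.5,3.8,0],[0,0,0],8.5],[[0,0,0],[0,0,0],8.5],[[0,0,0],[0,0,0],8.5],[[0,0,0],[0,0,0],8.5]]'
python3 - <<'E'
from h import *
t=get_image("top")["image"][95:250,205:325]; s=get_image("side")["image"][150:360,210:400]
cv2.imwrite("pics/f.png",np.hstack([cv2.resize(t,(380,490),interpolation=2),cv2.resize(s,(400,490),interpolation=2)]))
E
```

```text
time: 31.02
tool_pos: [0.4561, -0.0148, 0.2263]
tcp_rot: [-3.141, 0.005, 3.003]
contact_force: [0.9, 0.1, 0.1]
grip_width: 0.0851
finger_force: 0.0
time: 31.93
tool_pos: [0.4148, 0.2892, 0.2421]
tcp_rot: [-3.141, -0.0, 3.004]
contact_force: [0.5, -0.4, 0.8]
grip_width: 0.0851
finger_force: 0.0
```

View pics/f.png

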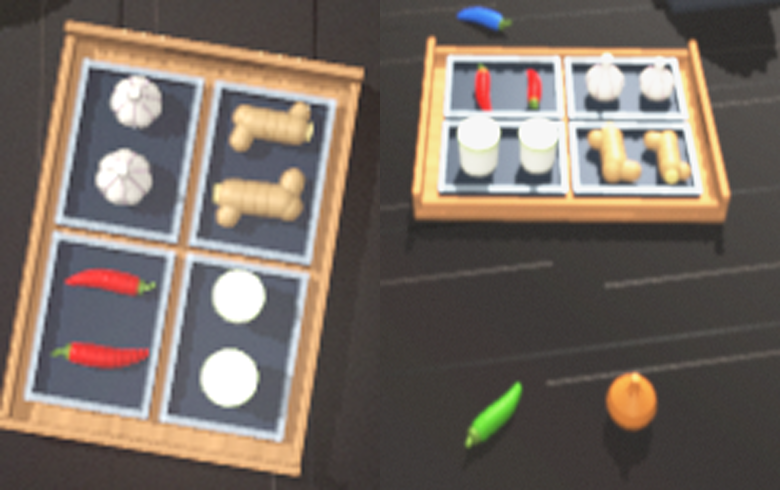

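Each dish now holds its pair. The garlic and daikon stand upright, the ginger and chilli lie flat inside the rims, and the onion and green chilli are where they were.

```bash
python3 -c "
from cell import arm
print(arm.sign_off())"
```

```text
the job is handed in; nothing more can be done
None
```

The garlic, ginger, red chilli and daikon are each in their own dish, upright or flat as asked; the onion and green chilli were left untouched, and the job is handed in at about 32 s.

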